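# Seat the filter cell on the microscope light base

### The job

Slide the orange transport lock on the white microscope light base away from the black filter collar, all the way to its end stop, and leave it there. Then turn the knurled collar clockwise (seen from above) while pressing it down lightly, until its hidden keyways drop over the pins underneath, and push it fully home against its spring. Finish while still holding it pushed home with the fingers, since it springs up if let go, and leave the cup, jar and dish where they stand.

Things in the scene. Friction and masses are not known exactly. Their poses are not given: they have to be found in the camera images.
- light_base: White microscope light base, a fixed box 180 (own x) x 280 (own y) x 50 mm high, origin at the centre of its underside on the table. Its flat deck, 50 mm above the table, carries the collar (towards its own -y) and the lock (towards its own +y); the lock slides along its own y axis.
- port (a point): Point on the deck (50 mm above the table) at the centre of the collar's seat: 60 mm towards -y from the light base's centre; axes parallel to the light base's. The collar turns about the vertical through it.
- collar: Black knurled filter collar, a loose 150 g cap guided by a hidden fixed spigot (1 mm play). Origin: centre of its underside, z up. 44 mm tall: flange of diameter 62 mm on its lowest 8 mm, knurled grip of diameter 52 mm above it (grip its upper 26 mm). A spring lifts it: at the start its underside floats 9.5 mm above the deck; home, it lies on the deck. Spring: 5 N at the top, 9 N home.
- collar_top (a point): Centre of the collar's top (amber glass; white mark at its own +x). Its two hidden keyways (own +x and -x) must meet two hidden pins of the spigot. Till then pressing stops it 8 mm above the deck (1.5 mm down); within 0.1 rad of meeting it goes right down. The pins cannot be seen or read: a clockwise turn (seen from above) of 0.35 to 1.25 rad from the start reaches them.
- lock (a joint): Orange transport lock's slide, in m: 0 = fully in, 0.045 = end stop, away from the collar (grows towards the light base's own +y). Starts at 0 to 0.008. It takes about 2 N and stays where it is left. While it is in, its steel tongue lies under the collar's flange and keeps the collar from going home.
- lock_top (a point): Centre of the top of the lock's orange grip, 42 mm above the deck. The grip is a block 16 mm (light base's x) x 22 mm (light base's y), 36 mm tall; the steel tongue, 16 mm wide with its top 6.6 mm above the deck, runs from it towards the collar. A small steel block on the deck, 16 mm high, marks the end stop.
- cup: Clear open plastic cup, diameter 72 mm, 95 mm tall, origin at the centre of its underside. Leave alone.
- jar: Sample jar with green cap, diameter 56 mm, 75 mm tall, origin at the centre of its underside. Leave alone.
- dish: Shallow closed dish of seeds, diameter 86 mm, 14 mm tall, origin at the centre of its underside. Leave alone.
Not all that is in view belongs to the job. Leave any red look-alike of the collar alone.

How it is judged:
On the way, in this order (a step that is already met when the one before it is completed fails the run):
1. the lock is at its end stop (over 42 mm of 45) and the collar is still up (value of joint lock above 0.042 m and z of collar in the frame of port above 0.005 m), for 0.2 s.
2. the collar is home (underside within 2 mm of the deck, within 3 mm of the port's centre) (z of collar in the frame of port below 0.002 m and horizontal distance between collar and port below 0.003 m and angle between collar's own z axis and vertical below 0.08 rad), for 0.2 s.
At the end, for the whole second after the job is handed in: The lock is over 42 mm out (stop at 45), the collar's underside is within 2 mm of the deck, level within 0.08 rad and within 3 mm of the port's centre, and the fingers still hold it there (over 2 N) for the last second (all of step 2 and value of joint lock above 0.042 m and contact force between the fingers and collar above 2 N); the arm keeps its last pose, push and grip.
It fails at once if the cup is moved more than 20 mm (distance of cup from where it was at the start of the episode above 0.02 m).
It fails at once if the jar is moved more than 20 mm (distance of jar from where it was at the start of the episode above 0.02 m).
It fails at once if the dish is moved more than 20 mm (distance of dish from where it was at the start of the episode above 0.02 m).
It also fails if it takes over 48 s, if anything falls off the work surface, if the arm or the gripper's body presses on something with over 40 N, if the wrist force passes 120 N, or if a joint passes its speed limit or range.

### The arm

A 6-joint arm with a two-finger parallel gripper is mounted at the origin on the work surface. World frame = base frame: x ahead of the robot, y to its left, z up, the work surface at z = 0. Lengths are in m, angles in rad, forces in N, time in s.
With the tool pointing down it reaches from about 0.275 to 0.725 m from the base axis. Payload 5.6 kg.
Tool frame: the origin (TCP) lies at the very end of the fingers, on their centre line; the grasp point (between the pads) lies hold_point_z behind it (hold_point_z is the distance from the TCP to the grasp point, in m); z points along the fingers, y is the line along which they close (so a half turn about z gives the same grasp; the last joint's range is limited). The gripper opens to 85 mm and grips with 20 to 120 N. Pads are 22 mm wide; open, the fingers measure 114 mm over their backs; the gripper's body (76 mm by 85 mm) begins 54 mm behind the grasp point. The pads swing forward as they close: fully open they stand 13 mm farther back than shut.
Start: joints at [1.547, 0.255, 0.108, 0, -1.424, -0.285], TCP at [0.167, 0.524, 0.231] pointing down, gripper open.
Joint ranges: [-2.95, 2.95], [-1.21, 1.97], [-1.09, 1.5], [-2.87, 1.71], [-2.94, -0.07], [-3.05, 3.05]. Speed limits (rad/s): [2.57, 2.57, 3.14, 3.14, 3.14, 3.14].

### API

Orientations are given as a rotation vector (axis times angle).
In Python, from workcell import observe, snapshot, camera_info, sign_off, outline_of, landmark_of, hold_point_z gives the robot as it stands. The module is installed in compiled form; this text tells all that it offers.
- The arm moves only by the shell command python3 -m pendant 'ROWS' [OPENING] [FORCE]. ROWS is JSON, one flat list of numbers, 4 for each row, row after row: the shift along the tool's x, y, z in m, then the turn about the tool's z in rad. In form: [x, y, z, spin, x, y, z, spin, ...]. A call has 1 to 12 rows; each row is the pose to reach, as a shift and turn from the pose commanded when the call began, along the tool's axes at that moment; what a row does not reach only later rows make up. A row lasts 1/12 s, in which the tool goes at most 41.7 mm and 7.16 degrees, less where a joint would pass 70% of its speed; a pose out of reach is approached as far as the arm can. A call with a gripper value outside its range is refused whole. OPENING is the finger opening in m, from 0 to 0.0854, set as the call begins (- or left out, the last holds). The fingers move at their own pace and stop on an object; FORCE is the grip in N (left out, the last holds). Time passes only in rows, so rows that repeat a pose let the fingers close. It gives the time, the measured TCP pose, the force, the opening and the grip force at its end, in the units of the state.
- observe(): the state, without advancing time (a new reading comes with each control period).
- snapshot(name): name is "scene" or "top" or "wrist"; returns (picture, depth): 420x560x3 uint8, red, green, blue; 420x560 float32, m along the optical axis (not along the pixel's ray), 0 where there is no reading.
- camera_info(name): a dict with "fx", "fy", "cx", "cy" (pixels), "xyz" and "rotation" of the camera in the world. Camera axes: x right, y down, z forward; pixel columns grow to the right and rows downward; lengths in m; the calibration is good to about 2 mm. A picture is of the moment at which its call begins: read the wrist's pose just before it. camera_info takes no time and is no camera call; for the wrist camera it gives the pose at the moment of the call.
- sign_off(): hands the job in; it is judged then, once.
Trained networks look in the newest picture that a camera, given by its name, has taken for a name from the list of things; names that differ only in an ending like _2 or _b are one class to them, and where a whole thing is asked for, a point or a joint stands for the part that bears it (a point fixed in the world has none). Each returns a list of dicts, best first, with "p" (0 to 1); they miss things now and then, are a little off and sometimes report something else, mostly with a low value. They report only what shows in the picture. A call takes as long as a camera call. They do not tell look-alikes from the thing itself.
- outline_of(thing, camera): "region" (420x560 bool, what is visible of it) and "bbox" ([left, top, right, bottom] as shares, 0 to 1, of the picture: columns of its width, rows of its height, round what is visible of it).
- landmark_of(thing, camera): "location" ([column, row] as shares, 0 to 1, of the picture: columns of its width, rows of its height: a listed point, or the origin of a listed thing).
The state is a dict: "time_s": time; "joint_pos": joint angles; "dq": joint speeds; "tau": joint torques, N m; "tool_pos": TCP position; "tool_rot": TCP orientation; "contact_force": force on the tool from outside, world axes, zero at the start; "torque": the same for the moment, N m; "finger_gap": finger opening in m; "finger_force": force on a finger pad.
Only numpy, scipy, OpenCV 4.12 (cv2) and the standard library are available. Lean on these libraries where they do the work, as an engineer would, in place of code of your own. Each camera call takes 0.05 s, during which the arm holds its last target. There are 200 camera calls.

## Working session

There is one attempt and no reset: what is moved stays moved. The work goes in short steps, Python scripts to look and compute and a shell command to move; the robot and the scene stay as the last step left them, time stands still between calls to the robot, and variables do not carry over. Pictures are saved under pics/ and viewed, at most 10 in all, crops included, and the job is handed in when it is done.

```bash
mkdir -p pics
cat > h.py <<'E'
import numpy as np, cv2
from workcell import *
from scipy.spatial.transform import Rotation as R
def rot(ci):
    r=np.array(ci["rotation"],float)
    return r if r.shape==(3,3) else (R.from_rotvec(r).as_matrix() if r.size==3 else R.from_quat(r).as_matrix())
def ray(ci,u,v):
    return rot(ci)@np.array([(u-ci["cx"])/ci["fx"],(v-ci["cy"])/ci["fy"],1.])
def at_z(ci,u,v,z):
    d=ray(ci,u,v); o=np.array(ci["xyz"]); return o+d*(z-o[2])/d[2]
def at_d(ci,u,v,d): return np.array(ci["xyz"])+ray(ci,u,v)*d
def pix(l): return l[0]*560,l[1]*420
def tool(p,s=None):
    s=s or observe(); return R.from_rotvec(s["tool_rot"]).inv().apply(np.array(p)-np.array(s["tool_pos"]))
E
python3 - <<'E'
from h import *
s=observe(); print(s, hold_point_z if not callable(hold_point_z) else hold_point_z())
for c in ["scene","top","wrist"]:
    ci=camera_info(c); print(c,ci)
    im,d=snapshot(c); cv2.imwrite(f"pics/{c}0.png",im[:,:,::-1])
    for t,z in [("collar_top",.1035),("lock_top",.092),("light_base",0),("port",.05),("cup",0),("jar",0),("dish",0)]:
        for r in landmark_of(t,c)[:3]:
            u,v=pix(r["location"]); print(t,round(r["p"],2),round(u),round(v),at_z(ci,u,v,z).round(4))
E
```

```text
{'time_s': 0.0, 'joint_pos': array([ 1.54663995e+00,  2.55760191e-01,  1.06986265e-01, -4.79081578e-04,
       -1.42388848e+00, -2.84625146e-01]), 'dq': array([ 3.08150344e-05,  1.01940204e-03, -4.31672484e-04,  1.03128795e-03,
        7.47129810e-04, -1.42782880e-03]), 'tau': array([ 1.61278032e-03, -3.86635637e+01,  2.37934542e+01,  5.36460310e+00,
       -6.15272031e-03, -3.06986479e-06]), 'tool_pos': array([0.16692253, 0.52353399, 0.23038094]), 'tool_rot': array([ 3.10231854e+00, -4.82923736e-01, -3.57140560e-04]), 'contact_force': array([ 0.15313672, -0.8957727 , -0.26446619]), 'torque': array([-0.00691185,  0.00653924, -0.02853492]), 'finger_force': 0.0, 'finger_gap': 0.08506142449673647} 0.0187
scene {'fx': 473.52396647933494, 'fy': 473.52396647933494, 'cx': 274.76461959167057, 'cy': 211.1175465089195, 'xyz': array([ 1.13767794, -0.24069336,  0.97767069]), 'rotation': array([-2.17132358, -1.37613113,  0.42683102])}
collar_top 0.81 201 178 [ 0.4112 -0.0746  0.1035]
collar_top 0.72 246 172 [0.4385 0.0321 0.1035]
collar_top 0.67 204 325 [ 0.7611 -0.1974  0.1035]
lock_top 0.75 269
[... 436 characters left out ...]
 2.23270371, -0.1105382 ])}
collar_top 0.97 273 287 [0.3997 0.054  0.1035]
collar_top 0.88 313 217 [ 0.553  -0.0393  0.1035]
collar_top 0.86 329 297 [ 0.3757 -0.069   0.1035]
lock_top 0.57 280 215 [0.5594 0.0333 0.092 ]
light_base 0.55 283 217 [0.5588 0.0222 0.    ]
port 0.94 313 215 [ 0.5599 -0.047   0.05  ]
port 0.19 303 149 [ 0.7158 -0.0268  0.05  ]
cup 0.9 187 218 [0.5617 0.2573 0.    ]
jar 0.82 387 206 [ 0.578  -0.2394  0.    ]
dish 0.71 304 150 [ 0.7238 -0.037   0.    ]
wrist {'fx': 347.2943283603921, 'fy': 347.2943283603921, 'cx': 285.0128490114562, 'cy': 210.88326512769171, 'xyz': array([0.23792244, 0.500713  , 0.37399509]), 'rotation': array([ 1.73884859, -2.37779649, -0.35509932])}
```

View pics/top0.png

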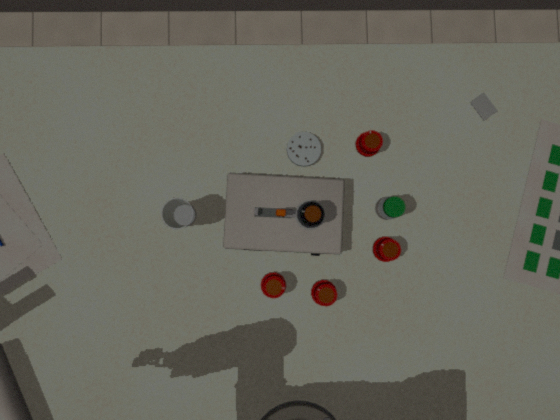

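View pics/scene0.png

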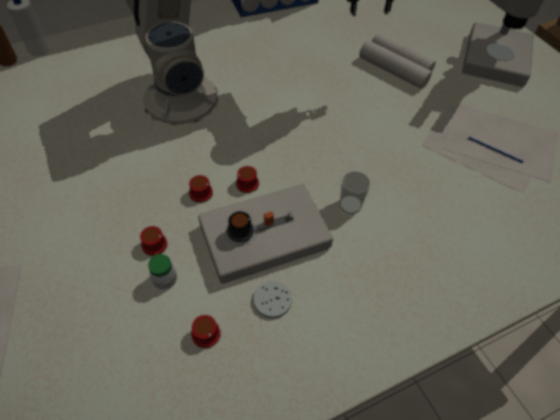

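The top view shows the black collar at (313,214), the lock at (280,212), its end stop at (258,211), the base around them, and four red decoys. The scene view agrees: black collar at (240,225), lock at (269,217). I'll refine this with depth and colour.

Run:
```python
from h import *
print("t",observe()["time_s"])
for c in ["top","scene"]:
    ci=camera_info(c); im,d=snapshot(c)
    r=outline_of("light_base",c)
    m=r[0]["region"]; v,u=np.nonzero(m&(d>0))
    Rm=rot(ci); P=(np.array(ci["xyz"])[:,None]+Rm@(np.stack([(u-ci["cx"])/ci["fx"],(v-ci["cy"])/ci["fy"],np.ones(len(u))])*d[v,u])).T
    k=abs(P[:,2]-.05)<.006; print(c,len(P),k.sum(),P[k,2].mean())
    rect=cv2.minAreaRect(P[k,:2].astype(np.float32)); print(rect)
    hsv=cv2.cvtColor(im,cv2.COLOR_RGB2HSV)
    v,u=np.nonzero((d>0)); P=(np.array(ci["xyz"])[:,None]+Rm@(np.stack([(u-ci["cx"])/ci["fx"],(v-ci["cy"])/ci["fy"],np.ones(len(u))])*d[v,u])).T
    box=(abs(P[:,0]-.56)<.08)&(abs(P[:,1]-.02)<.13)
    H=hsv[v,u]
    lk=box&(H[:,1]>150)&(P[:,1]>0.005)&(P[:,2]>.08); 
    co=box&(P[:,1]<0.0)&(P[:,2]>.09)
    for n,k in [("lock",lk),("collar",co)]: print(n,k.sum(),P[k].mean(0).round(4),P[k].min(0).round(4),P[k].max(0).round(4))
```

```text
t 1.2
top 8335 8117 0.04982446702899035
((0.5654014945030212, 0.02059607207775116), (0.27954232692718506, 0.18009862303733826), 85.57184600830078)
lock 66 [0.566  0.0317 0.0912] [0.5591 0.0215 0.0836] [0.5729 0.042  0.0945]
collar 440 [ 0.5609 -0.0385  0.1035] [ 0.5348 -0.0652  0.0911] [ 0.5863 -0.013   0.1081]
scene 7502 6461 0.04977231248917966
((0.5673390626907349, 0.019743427634239197), (0.2792963683605194, 0.18201619386672974), 85.56208801269531)
lock 56 [0.5714 0.0292 0.0897] [0.5623 0.0204 0.0805] [0.5768 0.0384 0.0959]
collar 425 [ 0.5658 -0.0408  0.1026] [ 0.5346 -0.0662  0.0901] [ 0.5906 -0.0136  0.1083]
```

```bash
python3 -m pendant '[0.033,0.022,0,0.11, 0.066,0.043,0,0.22, 0.1,0.065,0,0.33, 0.133,0.087,0,0.44, 0.166,0.108,0,0.55, 0.199,0.13,0,0.66, 0.232,0.152,0,0.77, 0.265,0.173,0,0.88, 0.298,0.195,0,0.99, 0.332,0.217,0,1.1, 0.365,0.239,0,1.21, 0.398,0.26,0,1.339]'
cat > go.py <<'E'
from h import *
import sys
s=observe(); x,y,z=map(float,sys.argv[1:4])
r=R.from_rotvec(s["tool_rot"]).as_matrix()
yaw=np.degrees(np.arctan2(r[1,1],r[0,1]))
print("t",s["time_s"],"pos",np.round(s["tool_pos"],4),"yline deg",round(yaw,2),"q6",s["joint_pos"][5],"F",np.round(s["contact_force"],1),"gap",s["finger_gap"])
print("shift",tool([x,y,z],s).round(4),"spin to -4.43:",np.radians(((yaw+4.43)+90)%180-90).round(3))
E
python3 go.py 0.567 0.0317 0.15
```

```text
time_s: 2.4
tool_pos: [0.4682, 0.1535, 0.2316]
tool_rot: [-2.132, 2.306, -0.0]
contact_force: [1.4, 1.5, -0.3]
finger_gap: 0.0855
finger_force: 0.0
t 2.4 pos [0.4682 0.1535 0.2316] yline deg 175.51 q6 -0.7138585629427256 F [ 1.4  1.5 -0.3] gap 0.08548520370469022
shift [ 0.1137 -0.108   0.0816] spin to -4.43: -0.001
```

```bash
python3 -m pendant '[0.028,-0.027,0,0, 0.056,-0.054,0,0, 0.085,-0.081,0,0, 0.114,-0.108,0.01,0, 0.114,-0.108,0.045,0, 0.114,-0.108,0.07,0, 0.114,-0.108,0.07,0]'
python3 - <<'E'
from h import *
s=observe(); ci=camera_info("wrist"); im,d=snapshot("wrist"); cv2.imwrite("pics/w1.png",cv2.resize(im[:,:,::-1],None,fx=1.4,fy=1.4))
Rm=rot(ci); v,u=np.nonzero(d>0)
P=(np.array(ci["xyz"])[:,None]+Rm@(np.stack([(u-ci["cx"])/ci["fx"],(v-ci["cy"])/ci["fy"],np.ones(len(u))])*d[v,u])).T
H=cv2.cvtColor(im,cv2.COLOR_RGB2HSV)[v,u]
for n,k in [("lock",(H[:,1]>150)&(abs(P[:,2]-.092)<.004)&(P[:,1]>.0)&(abs(P[:,0]-.567)<.03)),("collar",(abs(P[:,2]-.1035)<.004)&(P[:,1]<0)&(abs(P[:,0]-.56)<.04))]:
    if k.sum(): print(n,k.sum(),P[k].mean(0).round(4),P[k].min(0).round(4),P[k].max(0).round(4),cv2.minAreaRect(P[k,:2].astype(np.float32)))
for t,z in [("lock_top",.092),("collar_top",.1035),("port",.05)]:
    for r in landmark_of(t,"wrist")[:1]:
        a,b=pix(r["location"]); print(t,r["p"],a,b,at_z(ci,a,b,z).round(4))
E
python3 go.py 0.567 0.0317 0.068
```

```text
time_s: 2.98
tool_pos: [0.5635, 0.0326, 0.1553]
tool_rot: [2.13, -2.297, -0.01]
contact_force: [-1.6, -1.2, -1.0]
finger_gap: 0.0852
finger_force: 0.0
lock 773 [0.5665 0.0289 0.0916] [0.5586 0.0186 0.0882] [0.5746 0.0407 0.0935] ((0.5665472745895386, 0.02961141988635063), (0.02136353962123394, 0.014759723097085953), 84.98542022705078)
collar 7604 [ 0.561  -0.0407  0.104 ] [ 0.5352 -0.0659  0.0998] [ 0.5869 -0.0138  0.1066] ((0.5610225796699524, -0.039783723652362823), (0.05214855819940567, 0.051660094410181046), 89.05253601074219)
lock_top 0.91 279.216 227.388 [0.5662 0.031  0.092 ]
collar_top 0.89 507.08 211.51200000000003 [0.4309 0.0276 0.1035]
t 3.1833 pos [0.5679 0.0342 0.1637] yline deg 175.88 q6 -0.4079743906002665 F [ 0.5  0.3 -0.6] gap 0.0851756127374703
shift [0.0026 0.001  0.0957] spin to -4.43: 0.005
```

View pics/w1.png

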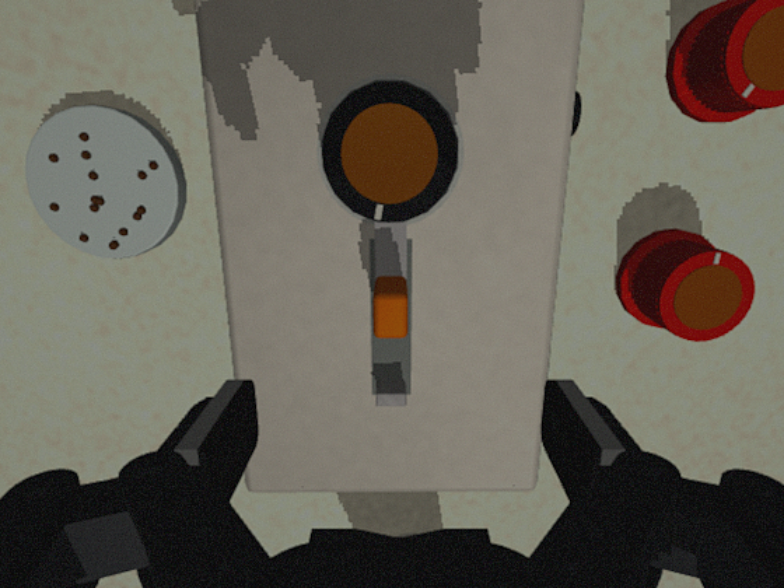

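Wrist view (784 px wide): lock at (390,310), collar at (390,150) with its mark at (378,212), end stop at (390,398). It agrees with the other measurements, so I'll descend and grip the lock.

```bash
python3 -m pendant '[0.004,0.001,0.03,0.005, 0.004,0.001,0.06,0.005, 0.004,0.001,0.085,0.005, 0.004,0.001,0.095,0.005, 0.004,0.001,0.095,0.005]' 0.05; python3 go.py 0.5665 0.030 0.068; python3 -m pendant '[0,0,0,0,0,0,0,0,0,0,0,0,0,0,0,0,0,0,0,0,0,0,0,0,0,0,0,0,0,0,0,0]' 0.0 30;  python3 go.py 0.5665 0.030 0.068
```

```text
time_s: 3.6
tool_pos: [0.5647, 0.0301, 0.0656]
tool_rot: [2.133, -2.304, -0.001]
contact_force: [0.7, 0.4, 0.4]
finger_gap: 0.05
finger_force: 0.0
t 3.6 pos [0.5647 0.0301 0.0656] yline deg 175.57 q6 -0.40695569879217347 F [0.7 0.4 0.4] gap 0.05003114105982905
shift [-0.     -0.0018 -0.0024] spin to -4.43: 0.0
time_s: 4.27
tool_pos: [0.5669, 0.0303, 0.0687]
tool_rot: [-2.131, 2.303, -0.004]
contact_force: [-1.0, 1.7, 6.9]
finger_gap: 0.0153
finger_force: 31.4
t 4.2667 pos [0.5669 0.0303 0.0687] yline deg 175.57 q6 -0.40689264771874273 F [-1.   1.7  6.9] gap 0.015319977565281244
shift [0.0003 0.0004 0.0007] spin to -4.43: -0.0
```

```bash
python3 -m pendant '[-0.004,0,0,0,-0.008,0,0,0,-0.012,0,0,0,-0.016,0,0,0,-0.020,0,0,0,-0.024,0,0,0,-0.028,0,0,0,-0.031,0,0,0,-0.034,0,0,0,-0.036,0,0,0,-0.038,0,0,0,-0.038,0,0,0]'; python3 go.py 0.5665 0.030 0.068
```

```text
time_s: 5.27
tool_pos: [0.5698, 0.0679, 0.0687]
tool_rot: [-2.132, 2.303, -0.004]
contact_force: [-1.1, 0.2, 7.4]
finger_gap: 0.0156
finger_force: 31.4
t 5.2667 pos [0.5698 0.0679 0.0687] yline deg 175.58 q6 -0.4699138779023466 F [-1.1  0.2  7.4] gap 0.015615720943582666
shift [0.038  0.0004 0.0007] spin to -4.43: 0.0
```

```bash
python3 -m pendant '[-0.002,0,0,0,-0.004,0,0,0,-0.006,0,0,0,-0.007,0,0,0,-0.008,0,0,0,-0.009,0,0,0,-0.010,0,0,0,-0.010,0,0,0]'; python3 go.py 0.5665 0.030 0.068
```

```text
time_s: 5.93
tool_pos: [0.5699, 0.0705, 0.0687]
tool_rot: [2.129, -2.3, 0.014]
contact_force: [1.6, -26.1, 5.9]
finger_gap: 0.0155
finger_force: 31.3
t 5.9333 pos [0.5699 0.0705 0.0687] yline deg 175.56 q6 -0.48590206961335775 F [  1.6 -26.1   5.9] gap 0.015462169988390385
shift [0.0406 0.0003 0.0011] spin to -4.43: -0.0
```

The slide met the stop at -26 N. I'll relax, open, lift, and go over the collar.

```bash
python3 -m pendant '[0.004,0,0,0,0.007,0,0,0,0.007,0,0,0]'; python3 -m pendant '[0,0,0,0,0,0,0,0,0,0,0,0,0,0,0,0,0,0,-0.03,0,0,0,-0.06,0,0,0,-0.09,0,0,0,-0.09,0]' 0.085
python3 - <<'E'
from h import *
s=observe(); ci=camera_info("wrist"); im,d=snapshot("wrist"); cv2.imwrite("pics/w2.png",cv2.resize(im[:,:,::-1],None,fx=1.4,fy=1.4))
Rm=rot(ci); v,u=np.nonzero(d>0)
P=(np.array(ci["xyz"])[:,None]+Rm@(np.stack([(u-ci["cx"])/ci["fx"],(v-ci["cy"])/ci["fy"],np.ones(len(u))])*d[v,u])).T
H=cv2.cvtColor(im,cv2.COLOR_RGB2HSV)[v,u]
for n,k in [("lock",(H[:,1]>150)&(abs(P[:,2]-.092)<.004)&(P[:,1]>.0)&(abs(P[:,0]-.567)<.03)),("collar",(abs(P[:,2]-.1035)<.004)&(P[:,1]<0)&(abs(P[:,0]-.56)<.04))]:
    if k.sum(): print(n,k.sum(),P[k].mean(0).round(4),cv2.minAreaRect(P[k,:2].astype(np.float32)))
E
python3 go.py 0.5612 -0.0397 0.15
```

```text
time_s: 6.18
tool_pos: [0.5699, 0.0699, 0.0687]
tool_rot: [-2.131, 2.305, -0.004]
contact_force: [-1.2, -1.1, 6.1]
finger_gap: 0.0156
finger_force: 31.4
time_s: 6.85
tool_pos: [0.5721, 0.0712, 0.1631]
tool_rot: [-2.128, 2.298, -0.01]
contact_force: [0.5, -0.5, 1.5]
finger_gap: 0.0849
finger_force: 0.0
lock 739 [0.5696 0.0685 0.0916] ((0.5696653127670288, 0.0689704492688179), (0.02138407714664936, 0.01523645967245102), 85.27638244628906)
collar 7086 [ 0.5613 -0.0367  0.104 ] ((0.5615056753158569, -0.03424471616744995), (0.04120641574263573, 0.052368346601724625), 85.18878173828125)
t 6.9 pos [0.5707 0.0714 0.16  ] yline deg 175.56 q6 -0.47458719692635604 F [ 0.7  0.5 -0.7] gap 0.08506708300778974
shift [0.1115 0.001  0.0097] spin to -4.43: -0.0
```

View pics/w2.png

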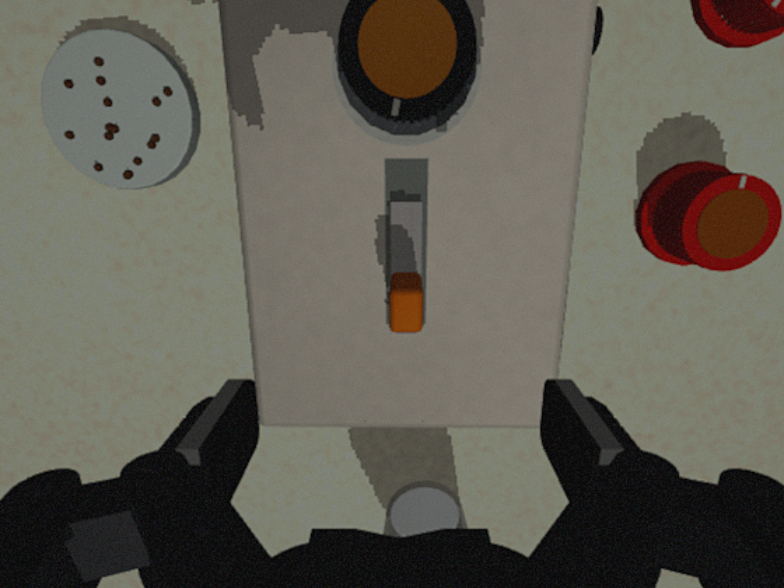

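Lock grip at (406,305) is hard against the stop and the tongue is clear of the collar. On to the collar.

```bash
python3 -m pendant '[0.035,0,0,0,0.07,0.001,0,0,0.1,0.001,0,0,0.111,0.001,0,0,0.111,0.001,0.02,0,0.111,0.001,0.05,0,0.111,0.001,0.075,0,0.111,0.001,0.088,0,0.111,0.001,0.088,0]'; python3 go.py 0.5612 -0.0397 0.072
```

```text
time_s: 7.65
tool_pos: [0.5559, -0.0398, 0.0639]
tool_rot: [2.128, -2.302, -0.008]
contact_force: [-1.0, -0.1, -1.0]
finger_gap: 0.0849
finger_force: 0.0
t 7.65 pos [ 0.5559 -0.0398  0.0639] yline deg 175.49 q6 -0.2861747227324774 F [-1.  -0.1 -1. ] gap 0.08491330545741071
shift [-0.0005 -0.0052 -0.0081] spin to -4.43: -0.001
```

Let it settle, then check again before closing.

```bash
python3 -m pendant '[0,0,0,0,0,0,0,0,0,0,0,0,0,0,0,0]'; python3 go.py 0.5612 -0.0397 0.072
```

```text
time_s: 7.98
tool_pos: [0.5598, -0.0396, 0.0695]
tool_rot: [-2.132, 2.305, -0.002]
contact_force: [0.1, 0.5, 0.2]
finger_gap: 0.0848
finger_force: 0.0
t 7.9833 pos [ 0.5598 -0.0396  0.0695] yline deg 175.55 q6 -0.2859759044642107 F [0.1 0.5 0.2] gap 0.08482304233074975
shift [-0.     -0.0014 -0.0025] spin to -4.43: -0.0
```

```bash
python3 -m pendant '[0,-0.001,-0.001,0,0,-0.001,-0.001,0,0,-0.001,-0.001,0,0,-0.001,-0.001,0,0,-0.001,-0.001,0,0,-0.001,-0.001,0,0,-0.001,-0.001,0,0,-0.001,-0.001,0]' 0.0 40; python3 go.py 0.5612 -0.0397 0.072
```

```text
time_s: 8.65
tool_pos: [0.5604, -0.0399, 0.0696]
tool_rot: [-2.133, 2.306, -0.001]
contact_force: [0.3, 0.8, 4.2]
finger_gap: 0.051
finger_force: 40.9
t 8.65 pos [ 0.5604 -0.0399  0.0696] yline deg 175.54 q6 -0.2854147733128973 F [0.3 0.8 4.2] gap 0.05101058297121855
shift [-0.0003 -0.0008 -0.0024] spin to -4.43: -0.001
```

```bash
python3 -m pendant '[0,0,0.001,0,0,0,0.002,0,0,0,0.003,0,0,0,0.003,0]'; python3 go.py 0.5612 -0.0397 0.072;  python3 -m pendant '[0,0,0,0.06,0,0,0,0.12,0,0,0,0.18,0,0,0,0.24,0,0,0,0.3,0,0,0,0.3]'; python3 go.py 0.5612 -0.0397 0.072
```

```text
time_s: 8.98
tool_pos: [0.5604, -0.04, 0.0683]
tool_rot: [-2.133, 2.305, -0.003]
contact_force: [-5.2, 1.9, 15.2]
finger_gap: 0.0512
finger_force: 42.0
t 8.9833 pos [ 0.5604 -0.04    0.0683] yline deg 175.57 q6 -0.2854386827252949 F [-5.2  1.9 15.2] gap 0.051186505410498816
shift [-0.0004 -0.0007 -0.0037] spin to -4.43: 0.0
time_s: 9.48
tool_pos: [0.5615, -0.0402, 0.0682]
tool_rot: [-1.76, 2.599, -0.004]
contact_force: [-0.7, -0.2, 11.5]
finger_gap: 0.0507
finger_force: 41.6
t 9.4833 pos [ 0.5615 -0.0402  0.0682] yline deg 158.21 q6 -0.5885943382943822 F [-0.7 -0.2 11.5] gap 0.050658108122180696
shift [-0.0003  0.0005 -0.0038] spin to -4.43: -0.303
```

```bash
python3 -m pendant '[0,0,0.0005,0.05,0,0,0.0005,0.1,0,0,0.0005,0.1]' | grep -E "pos|contact|gap"; python3 -m pendant '[0,0,0,0.05,0,0,0,0.1,0,0,0,0.1]'| grep -E "pos|contact|gap"; python3 -m pendant '[0,0,0,0.05,0,0,0,0.1,0,0,0,0.1]'| grep -E "pos|contact|gap";  python3 go.py 0.5612 -0.0397 0.072
```

```text
tool_pos: [0.5618, -0.0403, 0.0677]
contact_force: [-0.2, -0.2, 10.2]
finger_gap: 0.0512
tool_pos: [0.5613, -0.0402, 0.0666]
contact_force: [2.5, -1.2, 4.6]
finger_gap: 0.0508
tool_pos: [0.5608, -0.04, 0.0662]
contact_force: [1.6, -0.6, 5.6]
finger_gap: 0.0505
t 10.2333 pos [ 0.5608 -0.04    0.0662] yline deg 141.11 q6 -0.886521842288792 F [ 1.6 -0.6  5.6] gap 0.05054605420128672
shift [-0.0005 -0.0001 -0.0058] spin to -4.43: -0.601
```

It dropped (z fell while the force decreased), so I'll push home.

```bash
python3 -m pendant '[0,0,0.001,0,0,0,0.002,0,0,0,0.003,0,0,0,0.004,0,0,0,0.004,0]' | grep -E "pos|contact|gap"; python3 -m pendant '[0,0,0.001,0,0,0,0.002,0,0,0,0.003,0,0,0,0.003,0]'| grep -E "pos|contact|gap";  python3 go.py 0.5612 -0.0397 0.072
```

```text
tool_pos: [0.5608, -0.0401, 0.0624]
contact_force: [1.1, -0.5, 6.5]
finger_gap: 0.0506
tool_pos: [0.5608, -0.0401, 0.0605]
contact_force: [-2.4, 1.3, 12.6]
finger_gap: 0.051
t 10.9833 pos [ 0.5608 -0.0401  0.0605] yline deg 141.28 q6 -0.883950822839486 F [-2.4  1.3 12.6] gap 0.051016924504371355
shift [-0.0005 -0.0001 -0.0115] spin to -4.43: -0.598
```

```bash
python3 -m pendant '[0,0,0.001,0,0,0,0.0015,0,0,0,0.0015,0,0,0,0.0015,0]' - 60
python3 - <<'E'
from h import *
ci=camera_info("scene"); im,d=snapshot("scene")
cv2.imwrite("pics/s3.png",cv2.resize(im[150:300,160:360,::-1],None,fx=4,fy=4))
for c in ["wrist"]:
    ci=camera_info(c); im,d=snapshot(c); cv2.imwrite("pics/w3.png",im[:,:,::-1])
    Rm=rot(ci); v,u=np.nonzero(d>0)
    P=(np.array(ci["xyz"])[:,None]+Rm@(np.stack([(u-ci["cx"])/ci["fx"],(v-ci["cy"])/ci["fy"],np.ones(len(u))])*d[v,u])).T
    k=(np.hypot(P[:,0]-.561,P[:,1]+.04)<.023)&(P[:,2]<.12)&(P[:,2]>.08)
    print(k.sum(),np.median(P[k],0)); 
    k=(np.hypot(P[:,0]-.561,P[:,1]+.04)<.1)&(abs(P[:,2]-.05)<.004)
    print("deck",k.sum(),np.median(P[k,2]))
E
python3 go.py 0.5612 -0.0397 0.072
```

```text
time_s: 11.32
tool_pos: [0.5608, -0.0401, 0.0605]
tool_rot: [-1.359, 2.83, -0.003]
contact_force: [-6.6, 1.6, 22.5]
finger_gap: 0.0505
finger_force: 58.5
10903 [ 0.56000284 -0.0412887   0.09457404]
deck 67192 0.05000136577404529
t 11.4167 pos [ 0.5608 -0.04    0.0605] yline deg 141.3 q6 -0.8839802198114634 F [-5.9  2.3 22.7] gap 0.05045128416491476
shift [-0.0005 -0.0001 -0.0115] spin to -4.43: -0.598
```

View pics/w3.png

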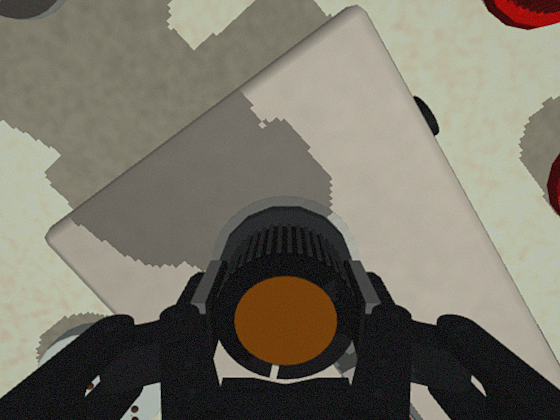

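The collar is at (290,310), held between the fingers. Its top is at 0.0946 m, 9.4 mm below where it started, on a hard stop at 22 N. It's home, so I'll hand in.

```bash
python3 -m pendant '[0,0,0,0,0,0,0,0,0,0,0,0]'; python3 -c "from workcell import *; print(sign_off())"
```

```text
time_s: 11.67
tool_pos: [0.5608, -0.0401, 0.0605]
tool_rot: [-1.359, 2.83, -0.003]
contact_force: [-7.2, 2.3, 23.1]
finger_gap: 0.0505
finger_force: 58.5
the job is handed in; nothing more can be done
None
```

The job is handed in at 11.7 s (`sign_off` gave no verdict): the lock was slid to its end stop, and the collar was turned about 0.5 rad clockwise until it dropped, then pushed home and left held there by the fingers; the cup, jar and dish were not touched.

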